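# Make up two shoe-care kits

### The job

Make up two shoe-care kits in the grey trays: in the tray with two compartments put the large brush in the long compartment and the small polish tin in the small one; in the tray with three compartments put the shoehorn in the long compartment, the large polish tin in the big square one and the small brush lengthways in the oblong one. Each thing must lie flat on the floor of its compartment, the same way up as it lies now, and the cream jar and the padlock must be left where they are.

Things in the scene. Friction and masses are not known exactly. Their poses are not given: they have to be found in the camera images.
- large_brush: Large shoe brush, loose, bristles down: black plastic back 140 mm long (own x) by 44 mm wide (own y), the top 20 mm of its 44 mm height; pale stiff bristle block below, 128 by 36 mm. Origin at the centre of its underside, z up. About 0.14 kg. Starts at the far side of the stock, roughly along world y.
- small_brush: Small shoe brush, loose, same make, lying bristles down: black plastic back 64 mm long (own x) by 34 mm wide (own y), the top 16 mm of its 32 mm height; pale, stiff bristle block below it, 52 by 26 mm. Origin at the centre of its underside, z up. About 0.05 kg.
- large_tin: Large round polish tin, closed, steel, loose, lid up: 60 mm diameter, 24 mm high. Origin at the centre of its underside, z up. About 0.10 kg.
- small_tin: Small round polish tin, closed, steel, loose, lid up: 42 mm diameter, 22 mm high. Origin at the centre of its underside, z up. About 0.05 kg.
- shoehorn: Shoehorn, loose, hollow side down, 150 mm long (own x). Black bar handle 18 mm wide (y), 18 mm high, x = -75 to +5 mm; arched steel blade 24-36 mm wide, 12 mm high, x = +5 to +75 mm. Origin at mid-length on its underside, z up; balances near x = -11 mm, on the handle: grip it thereabouts. 0.11 kg. Starts at the far side of the stock, roughly along world y.
- tray_two: Grey kit tray with TWO cork-floored compartments, fixed, 176 (own x) by 152 mm (y). Rim and ridges 6 mm wide, top 8 mm above the table; floors 3 mm above it. Origin: centre of underside, z up. Long compartment 164 (x) by 68 mm (y), centre x 0, y -36 mm. Small square one 66 by 66, centre x -49, y +37 mm. The plain grey area x -16..+82, y +4..+70 mm is a solid deck at rim height.
- tray_three: Grey kit tray with THREE cork-floored compartments, fixed, 190 (own x) by 162 mm (y). Rim and ridges 6 mm wide, top 8 mm above the table; floors 3 mm above it. Origin: centre of underside, z up. Long compartment 178 (x) by 60 mm (y), centre x 0, y -45 mm. Big square 84 by 84, centre x -47, y +33. Oblong 88 (x) by 58 (y), centre x +45, y +20; solid deck beyond it, y +49..+75.
- cream_jar: Bystander among the stock: amber glass jar of shoe cream with a white cap, 44 mm diameter, 54 mm high, loose. Origin at the centre of its underside. Leave it.
- padlock: Bystander among the stock: brass padlock lying flat, body 34 (x) by 42 (y) by 18 mm high, steel shackle reaching to x = +48 mm, loose. Origin under the centre of the brass body. Leave it.
Mind the look-alikes: they are no part of the job. What is shaped like the large_brush but purple or red is not meant.

How it is judged:
By the outcome, as a careful person would: the job done as asked, in the order asked, and still so for the second after the job is handed in, with the robot touching nothing.
It also fails if it takes over 120 s, if anything falls off the work surface, if the arm or the gripper's body presses on something with over 40 N, if the wrist force passes 120 N, or if a joint passes its speed limit or range.

### The arm

A 6-joint arm with a two-finger parallel gripper is mounted at the origin on the work surface. World frame = base frame: x ahead of the robot, y to its left, z up, the work surface at z = 0. Lengths are in m, angles in rad, forces in N, time in s.
With the tool pointing down it reaches from about 0.15 to 0.775 m from the base axis. Payload 6.1 kg.
Tool frame: the origin (TCP) lies at the very end of the fingers, on their centre line; the grasp point (between the pads) lies 19 mm behind it; z points along the fingers, y is the line along which they close (so a half turn about z gives the same grasp; the last joint's range is limited). The gripper opens to 85 mm and grips with 20 to 120 N. Pads are 22 mm wide; open, the fingers measure 114 mm over their backs; the gripper's body (76 mm by 85 mm) begins 54 mm behind the grasp point. The pads swing forward as they close: fully open they stand 13 mm farther back than shut.
Start: joints at [-1.136, 0.126, -0.04, 1.405, 0, 1.571], TCP at [0.221, -0.476, 0.231] pointing down, gripper open.
Joint ranges: [-2.72, 2.72], [-0.95, 1.95], [-1.27, 1.35], [-1.78, 2.02], [-1.46, 1.47], [-3.14, 3.14]. Speed limits (rad/s): [2.39, 2.39, 3.01, 3.14, 3.14, 3.14].

### API

Orientations are given as a unit quaternion [x, y, z, w].
In Python, from workcell import manip gives the robot as it stands.
- The arm moves only by the tool play_rows, never from a script. Its argument "increments" is a list of rows, each a list of 5 numbers: the shift along the tool's x, y, z in m, then the turn about the tool's z in degrees, then the finger opening in m, from 0 to 0.0854. In form: [[x, y, z, yaw, fingers], ...]. A call has 1 to 20 rows; each row shifts and turns the commanded pose from where the row before left it, along the tool's axes as they then stand; what a row does not reach is not made up. A row lasts 1/10 s, in which the tool goes at most 50 mm and 8.59 degrees, less where a joint would pass 70% of its speed; a pose out of reach is approached as far as the arm can. A call is refused whole if a number of a shift passes 0.05 or a number of a turn 8.59, either way. A call with a gripper value outside its range is refused whole. The fingers move at their own pace and stop on an object; "squeeze" is the grip in N (left out, the last holds). Time passes only in rows, so rows that do not move let the fingers close. It gives the time, the measured TCP pose, the force, the opening and the grip force at its end, in the units of the state.
- manip.observe(): the state, without advancing time (a new reading comes with each control period).
- manip.get_image(name): name is "scene" or "side" or "wrist"; returns the picture (384x512x3 uint8, red, green, blue); there is no depth.
- manip.camera_info(name): a dict with "vertical_fov" (degrees; the focal length in pixels is half the picture's height over the tangent of half this angle, whatever the lens; pixels are square), "cx", "cy" (the principal point, pixels), "camera_from_world" (4x4, takes a point from world to camera coordinates); the wrist camera has in their place "hand_eye" (4x4, takes a point from camera to tool coordinates, whose origin is the TCP and whose axes are the flange's). Camera axes: x right, y down, z forward; pixel columns grow to the right and rows downward; lengths in m; the calibration is good to about 2 mm. A picture is of the moment at which its call begins: read the wrist's pose just before it. camera_info takes no time and is no camera call.
- manip.hand_in(): hands the job in; it is judged then, once.
Trained networks look in the newest picture that a camera, given by its name, has taken for a name from the list of things; names that differ only in an ending like _2 or _b are one class to them, and where a whole thing is asked for, a point or a joint stands for the part that bears it (a point fixed in the world has none). Each returns a list of dicts, best first, with "confidence" (0 to 1); they miss things now and then, are a little off and sometimes report something else, mostly with a low value. They report only what shows in the picture. A call takes as long as a camera call. They do not tell look-alikes from the thing itself.
- manip.regions_of(camera, name): "region" (384x512 bool, what is visible of it).
- manip.spot_point(camera, name): "centre" ([x, y, z] in m, in the coordinates of the camera as it stood for that picture, good to about 4 mm: a listed point, or the origin of a listed thing).
The state is a dict: "t": time; "joints": joint angles; "qvel": joint speeds; "joint_efforts": joint torques, N m; "tcp_pos": TCP position; "orientation": TCP orientation; "ft_force": force on the tool from outside, world axes, zero at the start; "ft_torque": the same for the moment, N m; "grip_width": opening from 0.0 (shut) to 1.0 (fully open); "finger_force": force on a finger pad.
Only numpy, scipy, OpenCV 4.12 (cv2) and the standard library are available. Lean on these libraries where they do the work, as an engineer would, in place of code of your own. Each camera call takes 0.05 s, during which the arm holds its last target. There are 200 camera calls.

## Working session

There is one attempt and no reset: what is moved stays moved. The work goes in short steps, Python scripts to look and compute and a tool call to move; the robot and the scene stay as the last step left them, time stands still between calls to the robot, and variables do not carry over. Pictures are saved under pics/ and viewed, at most 14 in all, crops included, and the job is handed in when it is done.

Besides the shell and the picture viewer there is one more tool, called after "Emit:" as name(argument=value, ...), one argument or row to a line, values as JSON. play_rows: Moves the arm, as the interface text tells. Its arguments: {"type":"object","properties":{"increments":{"type":"array","items":{"type":"array","items":{"type":"number"}}},"squeeze":{"type":"number"}},"required":["increments"]}

```bash
mkdir -p pics; ls; python3 - <<'E'
from workcell import manip
import cv2
for n in("scene","side","wrist"):
    cv2.imwrite(f"pics/{n}0.png",manip.get_image(n)[:,:,::-1])
    i=manip.camera_info(n);print(n,i)
s=manip.observe();print(s)
E
```

```text
pics
scene {'vertical_fov': 43.84234277418001, 'cx': 260.39662239176175, 'cy': 194.25620840228962, 'camera_from_world': array([[-0.80613752,  0.59172257,  0.00258979,  0.36083068],
       [ 0.40752441,  0.55835646, -0.72260772, -0.21662063],
       [-0.42902932, -0.58146579, -0.69125348,  1.71057233],
       [ 0.        ,  0.        ,  0.        ,  1.        ]])}
side {'vertical_fov': 49.55706370512568, 'cx': 256.74389397852195, 'cy': 199.3673259827721, 'camera_from_world': array([[-9.96627963e-01, -8.20493038e-02,  7.84839430e-04,
         4.81338834e-01],
       [-5.88281264e-02,  7.07834010e-01, -7.03924900e-01,
         8.04389959e-03],
       [ 5.72010120e-02, -7.01597410e-01, -7.10273974e-01,
         1.07403403e+00],
       [ 0.00000000e+00,  0.00000000e+00,  0.00000000e+00,
         1.00000000e+00]])}
wrist {'vertical_fov': 58.84354221661717, 'cx': 250.20538931346954, 'cy': 190.76296451656313, 'hand_eye': array([[-8.32948896e-05, -9.47445727e-01, -3.19916532e-01,
         8.18327656e-02],
       [ 9.99998832e-01, -5.67118832e-04,  1.41918118e-03,
         4.75545969e-05],
   
[... 196 characters left out ...]
([-1.13603445e+00,  1.26265539e-01, -4.03627066e-02,  1.40538394e+00,
        1.93784002e-05,  1.57083584e+00]), 'qvel': array([-1.27353107e-04, -1.18895320e-03,  3.63806909e-03,  6.06568281e-05,
       -5.21418561e-04,  3.77833431e-05]), 'joint_efforts': array([ 1.22037956e-03, -4.36275744e+01,  3.53149724e+01,  1.35866774e-02,
       -2.49861870e-05, -1.51599113e-05]), 'tcp_pos': array([ 0.22100458, -0.47588207,  0.2307008 ]), 'orientation': array([ 9.76469739e-01,  2.15653607e-01, -1.21664228e-04, -5.95708149e-04]), 'ft_force': array([ 0.44325973, -0.29654338,  0.07365438]), 'ft_torque': array([-0.00870592,  0.02868574, -0.03591535]), 'finger_force': 0.0, 'grip_width': 0.9962623259700407}
```

View pics/scene0.png

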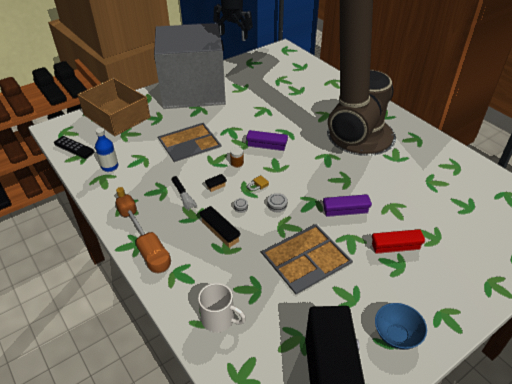

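View pics/side0.png

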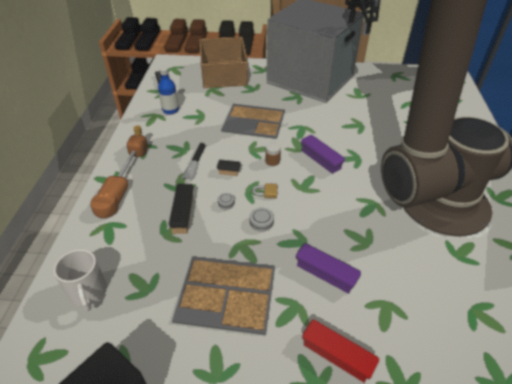

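```bash
cat > h.py <<'E'
from workcell import manip
import numpy as np, cv2
from scipy.spatial.transform import Rotation as R
def T_cw(n, s=None):
    """world_from_camera"""
    i=manip.camera_info(n)
    if n!="wrist": return np.linalg.inv(i["camera_from_world"])
    s=s or manip.observe(); T=np.eye(4);T[:3,:3]=R.from_quat(s["orientation"]).as_matrix();T[:3,3]=s["tcp_pos"]
    return T@i["hand_eye"]
def f(n): return 192/np.tan(np.radians(manip.camera_info(n)["vertical_fov"])/2)
def pix2w(n,uv,z,T=None):
    i=manip.camera_info(n);T=T_cw(n) if T is None else T;uv=np.atleast_2d(uv).astype(float)
    d=np.c_[(uv[:,0]-i["cx"])/f(n),(uv[:,1]-i["cy"])/f(n),np.ones(len(uv))]@T[:3,:3].T
    return (T[:3,3]+d*((z-T[2,3])/d[:,2])[:,None])
def w2pix(n,P,T=None):
    i=manip.camera_info(n);T=T_cw(n) if T is None else T
    c=(np.atleast_2d(P)-T[:3,3])@T[:3,:3]
    return np.c_[c[:,0]/c[:,2]*f(n)+i["cx"],c[:,1]/c[:,2]*f(n)+i["cy"]]
def top(n,z=0,x0=.1,x1=.85,y0=-.6,y1=.6,s=900,T=None):
    """rectified top view: columns = -y .. , rows = -x (x up)"""
    w,h=int((y1-y0)*s),int((x1-x0)*s)
    u,v=np.meshgrid(np.arange(w),np.arange(h))
    P=np.c_[(x1-v/s).ravel(),(y1-u/s).ravel(),np.full(w*h,z)]
    m=w2pix(n,P,T).astype(np.float32).reshape(h,w,2)
    return cv2.remap(manip.get_image(n),m[:,:,0],m[:,:,1],cv2.INTER_LINEAR)
E
python3 - <<'E'
from h import *
names="large_brush small_brush large_tin small_tin shoehorn tray_two tray_three cream_jar padlock".split()
for c in("side","scene"):
    manip.get_image(c);T=T_cw(c)
    for n in names:
        for d in manip.spot_point(c,n)[:4]:
            print(c,n,round(d["confidence"],2),np.round(T[:3,:3]@d["centre"]+T[:3,3],3))
E
```

```text
side large_brush 0.89 [ 0.31  -0.147  0.004]
side large_brush 0.65 [ 0.31   0.242 -0.001]
side large_brush 0.62 [ 0.551  0.056 -0.002]
side large_brush 0.59 [0.296 0.433 0.004]
side small_brush 0.84 [ 0.562 -0.071  0.   ]
side large_tin 0.57 [0.466 0.11  0.005]
side large_tin 0.38 [0.448 0.005 0.001]
side small_tin 0.49 [ 0.554  0.055 -0.005]
side shoehorn 0.6 [ 0.67  -0.104  0.006]
side tray_two 0.57 [ 0.512 -0.32   0.001]
side tray_three 0.96 [ 0.523  0.312 -0.001]
side cream_jar 0.78 [ 0.448 -0.132  0.004]
scene large_brush 0.87 [ 0.316 -0.151  0.003]
scene large_brush 0.77 [0.66  0.09  0.003]
scene large_brush 0.71 [ 0.313  0.246 -0.001]
scene large_brush 0.62 [ 0.301  0.43  -0.001]
scene small_brush 0.6 [ 0.573 -0.077 -0.002]
scene large_tin 0.87 [0.469 0.111 0.   ]
scene small_tin 0.65 [ 0.524 -0.325  0.003]
scene small_tin 0.52 [0.559 0.049 0.002]
scene shoehorn 0.76 [ 0.671 -0.104  0.   ]
scene tray_two 0.87 [ 0.523 -0.323 -0.001]
scene tray_two 0.37 [0.469 0.107 0.002]
scene tray_three 0.7 [ 0.52   0.316 -0.003]
scene tray_three 0.65 [0.471 0.11  0.   ]
scene cream_jar 0.73 [ 0.447 -0.127  0.001]
scene padlock 0.7 [ 0.452  0.003 -0.001]
scene padlock 0.23 [ 0.674 -0.105  0.001]
```

Both views show the same layout. In the scene view, the black large brush is at px (220,225), the shoehorn at (183,192), the small brush at (215,182), the small tin at (240,204) and the large tin at (277,202). The purple and red brushes are decoys. Tray_three is at (306,257) and tray_two at (189,142). A tall grey box stands behind tray_two. I'll rectify the view to get poses.

```bash
python3 - <<'E'
from h import *
a=top("scene",.008,.36,.8,-.45,.45,850);
b=top("side",.008,.36,.8,-.45,.45,850)
im=np.vstack([a,b])[:,:,::-1]; im=cv2.resize(im,(765,748)); 
im=cv2.resize(np.vstack([a,b])[:,:,::-1],None,fx=.78,fy=.78);print(im.shape)
cv2.imwrite("pics/top1.png",im)
# grey tall box location in scene: base corners guess pixels
print(pix2w("scene",[[163,101],[223,103]],0)[:,:2])
print(pix2w("side",[[268,85],[322,103],[355,70]],0)[:,:2])
for c in("side","scene"):
    for n in("large_brush","small_brush","shoehorn","large_tin","small_tin"):
        manip.get_image(c)
        for d in manip.regions_of(c,n)[:4]:
            m=d["region"];v,u=np.nonzero(m);
            h={"large_brush":.03,"small_brush":.02,"shoehorn":.01,"large_tin":.016,"small_tin":.015}[n]
            P=pix2w(c,np.c_[u,v],h)[:,:2].astype(np.float32);r=cv2.minAreaRect(P)
            print(c,n,round(d["confidence"],2),np.round(r[0],3),np.round(r[1],3),round(r[2],1))
E
```

```text
(583, 597, 3)
[[ 0.47237461 -0.60855011]
 [ 0.29084994 -0.45896783]]
[[ 0.48774158 -0.54832463]
 [ 0.29865759 -0.44614256]
 [ 0.16861984 -0.68457135]]
side large_brush 0.93 [0.298 0.433] [0.058 0.141] 60.5
side large_brush 0.69 [0.314 0.25 ] [0.068 0.143] 59.5
side large_brush 0.67 [0.663 0.098] [0.052 0.169] 4.8
side large_brush 0.61 [ 0.312 -0.144] [0.083 0.165] 42.7
side small_brush 0.71 [ 0.569 -0.069] [0.062 0.065] 86.2
side shoehorn 0.66 [ 0.664 -0.104] [0.159 0.036] 83.0
side large_tin 0.74 [0.522 0.322] [0.165 0.189] 86.8
side large_tin 0.58 [0.463 0.113] [0.059 0.078] 4.7
side small_tin 0.59 [0.558 0.055] [0.038 0.057] 7.0
scene large_brush 0.96 [0.3   0.437] [0.072 0.151] 60.1
scene large_brush 0.94 [0.313 0.253] [0.082 0.149] 59.7
scene large_brush 0.78 [ 0.322 -0.14 ] [0.092 0.14 ] 41.7
scene large_brush 0.69 [0.664 0.099] [0.066 0.161] 3.2
scene small_brush 0.73 [ 0.57  -0.068] [0.061 0.069] 84.3
scene shoehorn 0.73 [ 0.671 -0.102] [0.155 0.031] 78.9
scene shoehorn 0.34 [ 0.525 -0.314] [0.171 0.179] 83.0
scene large_tin 0.79 [0.468 0.111] [0.073 0.054] 53.9
```

View pics/top1.png

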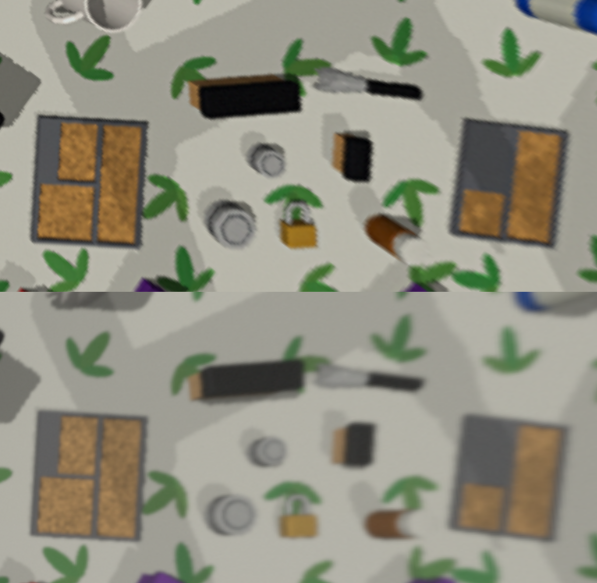

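The rectified view puts tray_three at about (0.52, 0.315) and tray_two at about (0.52, −0.322), both with own x close to world x. I'll lift away from the grey box and move over the stock for a wrist view.

Emit:
play_rows(
  increments=[
    [0,0,-0.04,0,0.085],
    [0,0,-0.04,0,0.085],
    [0.0385,-0.025,0,0,0.085],
    [0.0385,-0.025,0,0,0.085],
    [0.0385,-0.025,0,0,0.085],
    [0.0385,-0.025,0,0,0.085],
    [0.0385,-0.025,0,0,0.085],
    [0.0385,-0.025,0,0,0.085],
    [0.0385,-0.025,0,0,0.085],
    [0.0385,-0.025,0,0,0.085],
    [0.0385,-0.025,0,0,0.085],
    [0.0385,-0.025,0,0,0.085],
    [0.0385,-0.025,0,0,0.085],
    [0.0385,-0.025,0,0,0.085],
    [0.0385,-0.025,0,0,0.085],
    [0.0385,-0.025,0,0,0.085],
  ],
)

```text
t: 3.85
tcp_pos: [0.5633, 0.0702, 0.3114]
orientation: [0.976, 0.216, 0.0, 0.0]
ft_force: [0.8, -1.3, 0.5]
grip_width: 0.995
finger_force: 0.0
```

Emit:
play_rows(
  increments=[
    [0,0,0,-8.1,0.085],
    [0,0,0,-8.1,0.085],
    [0,0,0,-8.1,0.085],
    [0,0,0,-8.1,0.085],
    [0,0,0,-8.1,0.085],
    [0,0,0,-8.1,0.085],
    [0,0,0,-8.1,0.085],
    [0,0,0,-8.1,0.085],
    [0,0,0,0,0.085],
    [0,0,0,0,0.085],
  ],
)

```text
t: 4.85
tcp_pos: [0.5626, 0.0683, 0.3113]
orientation: [0.71, 0.704, -0.0, -0.0]
ft_force: [0.0, 0.5, -0.5]
grip_width: 0.998
finger_force: 0.0
```

```bash
cat >> h.py <<'E'
def yaw(s):
    M=R.from_quat(s["orientation"]).as_matrix();return np.degrees(np.arctan2(M[1,0],M[0,0]))
def st():
    s=manip.observe();print("t",round(s["t"],2),"tcp",np.round(s["tcp_pos"],4),"yaw",round(yaw(s),2),"j",np.round(np.degrees(s["joints"]),0),"F",np.round(s["ft_force"],1),"grip",round(s["grip_width"]*.0854,4),round(s["finger_force"],1));return s
def go(x,y,z,yw=None):
    s=st();M=R.from_quat(s["orientation"]).as_matrix()
    d=np.array([x,y,z])-s["tcp_pos"]
    if yw is not None:
        dy=(yw-yaw(s)+180)%360-180;print("turn",round(-dy,2));c,q=np.cos(np.radians(yw)),np.sin(np.radians(yw))
        M=np.array([[c,q,0],[q,-c,0],[0,0,-1]])
    print("shift",np.round(M.T@d,4))
E
python3 - <<'E'
from h import *
s=st()
np.save("T1.npy",T_cw("wrist",s))
T=T_cw("wrist",s)
im=manip.get_image("wrist");cv2.imwrite("pics/w1.png",im[:,:,::-1])
for n in("large_brush","small_brush","shoehorn","large_tin","small_tin"):
    for d in manip.spot_point("wrist",n)[:2]: print(n,round(d["confidence"],2),np.round(T[:3,:3]@d["centre"]+T[:3,3],3))
E
```

```text
t 4.85 tcp [0.5626 0.0683 0.3113] yaw 89.52 j [ 7. 13. 15. 92. -0. 97.] F [ 0.   0.5 -0.5] grip 0.0852 0.0
large_brush 0.7 [ 0.663  0.096 -0.001]
large_brush 0.57 [ 0.313 -0.146  0.002]
small_brush 0.78 [ 0.571 -0.073  0.004]
large_tin 0.86 [ 0.462  0.105 -0.003]
small_tin 0.95 [0.562 0.05  0.001]
```

View pics/w1.png

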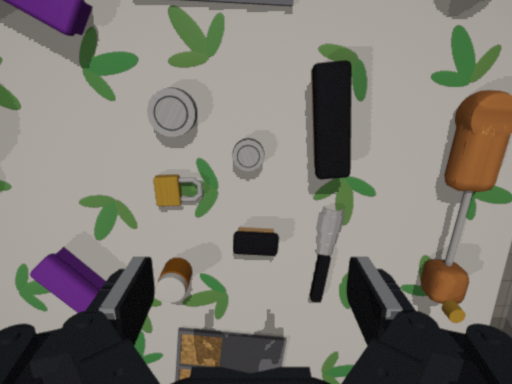

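The wrist view shows the large brush at (332,118), the shoehorn at (325,255) with its black handle at (320,278), the small brush at (256,243), the small tin at (248,155) and the large tin at (173,112).

```bash
python3 - <<'E'
from h import *
T=np.load("T1.npy");im=cv2.imread("pics/w1.png")
def rect(mask,z,roi,n="wrist",T=T):
    x0,y0,x1,y1=roi;m=np.zeros_like(mask);m[y0:y1,x0:x1]=mask[y0:y1,x0:x1]
    k,l,stt,_=cv2.connectedComponentsWithStats(m.astype(np.uint8));i=1+np.argmax(stt[1:,4]);v,u=np.nonzero(l==i)
    P=pix2w(n,np.c_[u,v],z,T)[:,:2].astype(np.float32);r=cv2.minAreaRect(P);return np.round(cv2.boxPoints(r).mean(0),4),np.round(r[1],4),round(r[2],1)
blk=im.max(2)<45
print("LB",rect(blk,.044,(295,50,370,190)))
print("SB",rect(blk,.032,(225,222,285,262)))
print("SHhandle",rect(blk,.018,(300,240,340,305)))
manip.get_image("wrist")
for n,z in(("large_tin",.024),("small_tin",.022),("shoehorn",.012)):
    for d in manip.regions_of("wrist",n)[:1]:
        v,u=np.nonzero(d["region"]);print(n,rect(d["region"],z,(0,0,512,384)),np.round(pix2w("wrist",[[u.mean(),v.mean()]],z/2,T),4))
for c,n in(("scene","tray_three"),("side","tray_three"),("scene","tray_two"),("side","tray_two")):
    img=manip.get_image(c); hsv=cv2.cvtColor(img,cv2.COLOR_RGB2HSV)
    m=(hsv[:,:,0]>8)&(hsv[:,:,0]<24)&(hsv[:,:,1]>110)&(hsv[:,:,2]>70)
    ctr=(.52,.315) if n=="tray_three" else (.52,-.322)
    Tt=T_cw(c)
    k,l,stt,_=cv2.connectedComponentsWithStats(m.astype(np.uint8))
    for i in range(1,k):
        if stt[i,4]<80: continue
        v,u=np.nonzero(l==i);P=pix2w(c,np.c_[u,v],.003,Tt)[:,:2]
        if np.linalg.norm(P.mean(0)-ctr)<.1:
            r=cv2.minAreaRect(P.astype(np.float32));print(c,n,np.round(r[0],4),np.round(r[1],4),round(r[2],1))
E
```

```text
LB (array([0.6593, 0.0961], dtype=float32), array([0.0433, 0.1364]), 4.6)
SB (array([ 0.5683, -0.069 ], dtype=float32), array([0.0339, 0.0598]), 86.4)
SHhandle (array([ 0.6624, -0.1357], dtype=float32), array([0.0788, 0.018 ]), 83.0)
large_tin (array([0.4669, 0.1083], dtype=float32), array([0.0568, 0.0605]), 89.5) [[0.4638 0.1082 0.012 ]]
small_tin (array([0.56  , 0.0545], dtype=float32), array([0.0434, 0.0402]), 89.5) [[0.5595 0.0519 0.011 ]]
shoehorn (array([ 0.6647, -0.1027], dtype=float32), array([0.1571, 0.0371]), 81.4) [[ 0.6707 -0.0925  0.006 ]]
scene tray_three [0.5195 0.2687] [0.0563 0.1762] 86.4
scene tray_three [0.4774 0.3487] [0.081  0.0803] 86.9
scene tray_three [0.5679 0.3301] [0.0555 0.0856] 86.5
side tray_three [0.52   0.2682] [0.0515 0.1727] 86.7
side tray_three [0.5692 0.3304] [0.0504 0.0831] 87.7
side tray_three [0.4782 0.3488] [0.0758 0.0793] 86.6
scene tray_two [ 0.515  -0.3614] [0.0633 0.1623] 83.3
scene tray_two [ 0.4755 -0.2825] [0.0575 0.0641] 83.2
side tray_two [ 0.4674 -0.3562] [0.0457 0.0586] 83.8
```

Emit:
play_rows(
  increments=[
    [0,0,0,-5.1,0.085],
    [0.007,0.033,0,0,0.085],
    [0.007,0.033,0,0,0.085],
    [0.006,0.0326,0,0,0.085],
    [0,0,0.04,0,0.085],
    [0,0,0.04,0,0.085],
    [0,0,0.04,0,0.085],
    [0,0,0.04,0,0.085],
    [0,0,0.04,0,0.085],
    [0,0,0.03,0,0.085],
    [0,0,0,0,0.085],
    [0,0,0,0,0.085],
  ],
)

```text
t: 6.75
tcp_pos: [0.659, 0.0965, 0.0817]
orientation: [0.677, 0.736, -0.0, -0.0]
ft_force: [0.3, -0.9, 0.3]
grip_width: 0.995
finger_force: 0.0
```

```bash
python3 - <<'E'
from h import *
go(.6593,.0961,.022,94.6)
E
```

```text
t 6.75 tcp [0.659  0.0965 0.0817] yaw 94.81 j [ 8. 24.  2. 67.  0. 94.] F [ 0.3 -0.9  0.3] grip 0.0849 0.0
turn 0.21
shift [-0.0005  0.0002  0.0597]
```

Emit:
play_rows(
  increments=[
    [0,0,0.03,0,0.085],
    [0,0,0.03,0,0.085],
    [0,0,0,0,0.085],
    [0,0,0,0,0.03],
    [0,0,0,0,0.03],
    [0,0,0,0,0.03],
    [0,0,0,0,0.03],
    [0,0,0,0,0.03],
    [0,0,0,0,0.03],
  ],
  squeeze=45,
)

```text
t: 7.65
tcp_pos: [0.661, 0.0968, 0.0241]
orientation: [0.677, 0.736, 0.002, 0.002]
ft_force: [1.3, -0.4, 5.6]
grip_width: 0.504
finger_force: 47.3
```

Emit:
play_rows(
  increments=[
    [0,0,-0.02,0,0.03],
    [0,0,-0.03,0,0.03],
    [0,0,-0.035,0,0.03],
    [0,0,-0.035,0,0.03],
    [0,0,0,0,0.03],
  ],
)

```text
t: 8.15
tcp_pos: [0.6617, 0.0969, 0.148]
orientation: [0.677, 0.736, 0.004, 0.003]
ft_force: [0.7, -0.7, -1.3]
grip_width: 0.504
finger_force: 46.4
```

```bash
python3 - <<'E'
from h import *
go(.515,-.3614,.14,173.2)
E
```

```text
t 8.15 tcp [0.6617 0.0969 0.148 ] yaw 94.81 j [ 8. 23.  8. 74. -0. 94.] F [ 0.7 -0.7 -1.3] grip 0.043 46.4
turn -78.39
shift [ 0.0914 -0.4725  0.008 ]
```

Emit:
play_rows(
  increments=[
    [0,0,0,-7.84,0.03],
    [0,0,0,-7.84,0.03],
    [0,0,0,-7.84,0.03],
    [0,0,0,-7.84,0.03],
    [0,0,0,-7.84,0.03],
    [0,0,0,-7.84,0.03],
    [0,0,0,-7.84,0.03],
    [0,0,0,-7.84,0.03],
    [0,0,0,-7.84,0.03],
    [0,0,0,-7.84,0.03],
    [0,0,0,0,0.03],
  ],
)

```text
t: 9.25
tcp_pos: [0.6589, 0.0965, 0.1409]
orientation: [0.059, 0.998, -0.0, -0.0]
ft_force: [-0.9, -0.1, -1.2]
grip_width: 0.507
finger_force: 46.3
```

Emit:
play_rows(
  increments=[
    [0.0076,-0.0394,0,0,0.03],
    [0.0076,-0.0394,0,0,0.03],
    [0.0076,-0.0394,0,0,0.03],
    [0.0076,-0.0394,0,0,0.03],
    [0.0076,-0.0394,0,0,0.03],
    [0.0076,-0.0394,0,0,0.03],
    [0.0076,-0.0394,0,0,0.03],
    [0.0076,-0.0394,0,0,0.03],
    [0.0076,-0.0394,0,0,0.03],
    [0.0076,-0.0394,0,0,0.03],
    [0.0076,-0.0394,0,0,0.03],
    [0.0076,-0.0394,0,0,0.03],
    [0,0,0,0,0.03],
    [0,0,0,0,0.03],
  ],
)

```text
t: 10.65
tcp_pos: [0.5121, -0.3628, 0.1409]
orientation: [0.061, 0.998, 0.0, -0.0]
ft_force: [0.2, 0.3, -2.2]
grip_width: 0.505
finger_force: 46.5
```

```bash
python3 - <<'E'
from h import *
go(.515,-.3614,.0271,173.2)
cv2.imwrite("pics/w2.png",manip.get_image("wrist")[:,:,::-1])
E
```

```text
t 10.65 tcp [ 0.5121 -0.3628  0.1409] yaw 172.95 j [-35.  19.   1.  72.   0. -28.] F [ 0.2  0.3 -2.2] grip 0.0431 46.5
turn -0.25
shift [-0.0027  0.0018  0.1138]
```

View pics/w2.png

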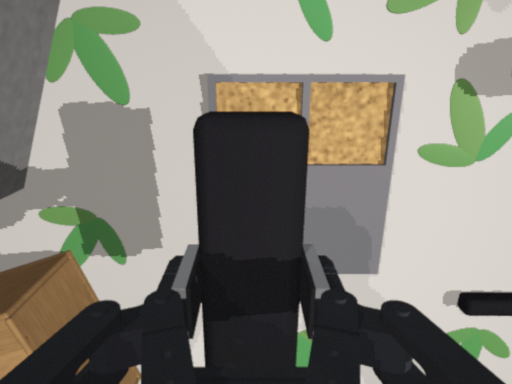

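The brush is held and aligned over the long compartment, with the cork of the two compartments visible at (258,95) and (350,120). I'll lower and release.

Emit:
play_rows(
  increments=[
    [-0.0027,0.0018,0.03,0,0.03],
    [0,0,0.03,0,0.03],
    [0,0,0.025,0,0.03],
    [0,0,0.015,0,0.03],
    [0,0,0.008,0,0.03],
    [0,0,0.0055,0,0.03],
    [0,0,0,0,0.03],
    [0,0,0,0,0.03],
    [0,0,0,0,0.06],
    [0,0,0,0,0.06],
    [0,0,0,0,0.06],
    [0,0,0,0,0.06],
  ],
)

```text
t: 11.9
tcp_pos: [0.5157, -0.3609, 0.0281]
orientation: [0.059, 0.998, -0.0, 0.0]
ft_force: [0.2, -0.7, 0.8]
grip_width: 0.7
finger_force: 0.0
```

Emit:
play_rows(
  increments=[
    [0,0,-0.02,0,0.07],
    [0,0,-0.04,0,0.07],
    [0,0,-0.05,0,0.085],
    [0,0,-0.05,0,0.085],
    [0,0,0,0,0.085],
  ],
)

```text
t: 12.4
tcp_pos: [0.5181, -0.3625, 0.1963]
orientation: [0.059, 0.998, -0.003, 0.005]
ft_force: [0.2, 0.7, 0.1]
grip_width: 0.994
finger_force: 0.0
```

```bash
python3 - <<'E'
from h import *
go(.56,.0535,.19,94.8)
s=manip.observe();T=T_cw("wrist",s);im=manip.get_image("wrist")
m=(im.max(2)<45).astype(np.uint8);m[:, :150]=0;m[:,380:]=0;m[280:]=0
k,l,q,_=cv2.connectedComponentsWithStats(m);i=1+np.argmax(q[1:,4]);v,u=np.nonzero(l==i)
r=cv2.minAreaRect(pix2w("wrist",np.c_[u,v],.047,T)[:,:2].astype(np.float32));print(r)
E
```

```text
t 12.4 tcp [ 0.5181 -0.3625  0.1963] yaw 173.21 j [-35.  18.   8.  78.   0. -28.] F [0.2 0.7 0.1] grip 0.0849 0.0
turn 78.41
shift [0.4111 0.0766 0.0063]
((0.5145736336708069, -0.3617725670337677), (0.04170653223991394, 0.13569089770317078), 82.95423889160156)
```

Emit:
play_rows(
  increments=[
    [0.0007,0.038,0,0,0.085],
    [0.0007,0.038,0,0,0.085],
    [0.0007,0.038,0,0,0.085],
    [0.0007,0.038,0,0,0.085],
    [0.0007,0.038,0,0,0.085],
    [0.0007,0.038,0,0,0.085],
    [0.0007,0.038,0,0,0.085],
    [0.0007,0.038,0,0,0.085],
    [0.0007,0.038,0,0,0.085],
    [0.0007,0.038,0,0,0.085],
    [0.0006,0.0376,0,0,0.085],
    [0,0,0,0,0.085],
    [0,0,0,0,0.085],
  ],
)

```text
t: 13.75
tcp_pos: [0.5568, 0.0554, 0.1865]
orientation: [0.058, 0.998, -0.0, -0.001]
ft_force: [-0.1, -0.1, -0.4]
grip_width: 0.995
finger_force: 0.0
```

```bash
python3 - <<'E'
from h import *
s=manip.observe();T=T_cw("wrist",s);im=manip.get_image("wrist");cv2.imwrite("pics/w3.png",im[:,:,::-1])
for d in manip.spot_point("wrist","small_tin")[:2]: print(round(d["confidence"],2),np.round(T[:3,:3]@d["centre"]+T[:3,3],4))
for d in manip.regions_of("wrist","small_tin")[:2]:
    v,u=np.nonzero(d["region"])
    print(d["confidence"],cv2.minEnclosingCircle(pix2w("wrist",np.c_[u,v],.022,T)[:,:2].astype(np.float32)),pix2w("wrist",[[u.mean(),v.mean()]],.011,T))
go(.56,.053,.007)
E
```

```text
0.92 [ 0.5617  0.0517 -0.0018]
0.74 ((0.5563800930976868, 0.052438732236623764), 0.022805873304605484) [[0.55919723 0.05234014 0.011     ]]
t 13.9 tcp [0.5571 0.0538 0.1873] yaw 173.14 j [ 6. 11. -3. 76. -0. 12.] F [ 0.9 -0.1  0.1] grip 0.0848 0.0
shift [-0.0032 -0.0004  0.1803]
```

View pics/w3.png

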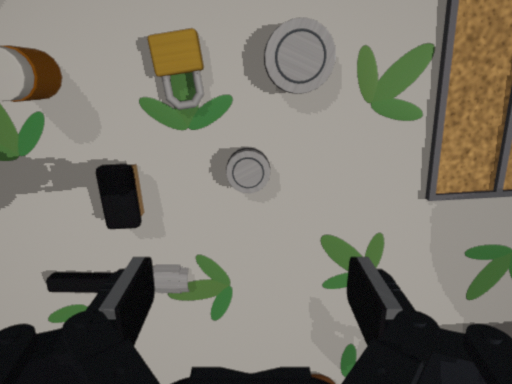

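The small tin's lid is centred at about (248,171), which agrees with (0.560, 0.0525). Descending to grip it.

Emit:
play_rows(
  increments=[
    [-0.003,-0.0005,0.04,0,0.085],
    [0,0,0.04,0,0.085],
    [0,0,0.04,0,0.085],
    [0,0,0.03,0,0.075],
    [0,0,0.018,0,0.07],
    [0,0,0.012,0,0.07],
    [0,0,0,0,0.07],
    [0,0,0,0,0.03],
    [0,0,0,0,0.03],
    [0,0,0,0,0.03],
    [0,0,0,0,0.03],
    [0,0,0,0,0.03],
  ],
  squeeze=35,
)

```text
t: 15.1
tcp_pos: [0.5616, 0.0539, 0.0095]
orientation: [0.059, 0.998, -0.0, 0.002]
ft_force: [-0.4, -1.3, 5.9]
grip_width: 0.469
finger_force: 35.6
```

Emit:
play_rows(
  increments=[
    [0,0,-0.02,0,0.03],
    [0,0,-0.03,0,0.03],
    [0,0,-0.04,0,0.03],
    [0,0,-0.03,0,0.03],
    [0,0,0,0,0.03],
    [0,0,0,0,0.03],
  ],
)

```text
t: 15.7
tcp_pos: [0.5609, 0.0542, 0.1286]
orientation: [0.059, 0.998, 0.0, 0.001]
ft_force: [-0.6, 1.0, -1.5]
grip_width: 0.471
finger_force: 35.5
```

```bash
python3 - <<'E'
from h import *
go(.4757,-.2828,.12)
E
```

```text
t 15.7 tcp [0.5609 0.0542 0.1286] yaw 173.22 j [ 6. 12. -9. 68.  0. 12.] F [-0.6  1.  -1.5] grip 0.0402 35.5
shift [ 0.0448 -0.3447  0.0084]
```

Emit:
play_rows(
  increments=[
    [0.005,-0.038,0,0,0.03],
    [0.005,-0.038,0,0,0.03],
    [0.005,-0.038,0,0,0.03],
    [0.005,-0.038,0,0,0.03],
    [0.005,-0.038,0,0,0.03],
    [0.005,-0.038,0,0,0.03],
    [0.005,-0.038,0,0,0.03],
    [0.005,-0.038,0,0,0.03],
    [0.005,-0.038,0,0,0.03],
    [0,0,0,0,0.03],
    [0,0,0,0,0.03],
  ],
)

```text
t: 16.8
tcp_pos: [0.4742, -0.2803, 0.1262]
orientation: [0.06, 0.998, 0.001, -0.001]
ft_force: [0.4, -0.0, -1.1]
grip_width: 0.473
finger_force: 35.6
```

```bash
python3 - <<'E'
from h import *
go(.476,-.2805,.0125)
cv2.imwrite("pics/w4.png",manip.get_image("wrist")[:,:,::-1])
E
```

```text
t 16.8 tcp [ 0.4742 -0.2803  0.1262] yaw 173.1 j [-31.  11. -11.  68.   0. -24.] F [ 0.4 -0.  -1.1] grip 0.0404 35.6
shift [-2.100e-03 -1.000e-04  1.137e-01]
```

View pics/w4.png

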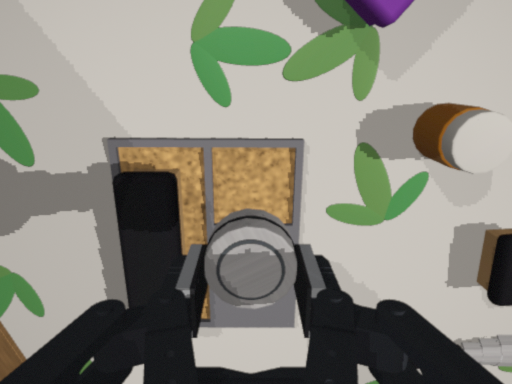

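The tin is held level at (250,265). The large brush lies in its long compartment at (150,240). Lowering the tin.

Emit:
play_rows(
  increments=[
    [-0.002,0,0.03,0,0.03],
    [0,0,0.03,0,0.03],
    [0,0,0.025,0,0.03],
    [0,0,0.015,0,0.03],
    [0,0,0.008,0,0.03],
    [0,0,0.0055,0,0.03],
    [0,0,0,0,0.03],
    [0,0,0,0,0.03],
    [0,0,0,0,0.053],
    [0,0,0,0,0.053],
    [0,0,0,0,0.053],
    [0,0,0,0,0.053],
  ],
)

```text
t: 18.05
tcp_pos: [0.4773, -0.2807, 0.0146]
orientation: [0.059, 0.998, -0.0, 0.0]
ft_force: [0.7, -0.1, -0.0]
grip_width: 0.621
finger_force: 0.0
```

Emit:
play_rows(
  increments=[
    [0,0,-0.015,0,0.053],
    [0,0,-0.04,0,0.053],
    [0,0,-0.05,0,0.07],
    [0,0,-0.05,0,0.085],
    [0,0,-0.03,0,0.085],
    [0,0,0,0,0.085],
    [0,0,0,0,0.085],
  ],
)

```text
t: 18.75
tcp_pos: [0.4775, -0.2807, 0.1998]
orientation: [0.059, 0.998, -0.0, 0.001]
ft_force: [-0.3, 0.6, -0.9]
grip_width: 0.993
finger_force: 0.0
```

```bash
python3 - <<'E'
from h import *
s=manip.observe();T=T_cw("wrist",s);im=manip.get_image("wrist")
cv2.imwrite("pics/w5.png",im[:,:,::-1])
for d in manip.regions_of("wrist","small_tin")[:2]:
    v,u=np.nonzero(d["region"])
    print(d["confidence"],cv2.minEnclosingCircle(pix2w("wrist",np.c_[u,v],.025,T)[:,:2].astype(np.float32)),pix2w("wrist",[[u.mean(),v.mean()]],.014,T))
go(.6653,-.1119,.2,82.5)
E
```

```text
0.91 ((0.47333917021751404, -0.2816718816757202), 0.02240084484219551) [[ 0.47583058 -0.28099348  0.014     ]]
t 18.85 tcp [ 0.4766 -0.2802  0.1978] yaw 173.21 j [-30.  10.  -3.  77.   0. -24.] F [-0.1  0.1  0.3] grip 0.085 0.0
turn 90.71
shift [ 0.1915  0.1652 -0.0022]
```

Emit:
play_rows(
  increments=[
    [-0.028,0.0316,0,0,0.085],
    [-0.028,0.0316,0,0,0.085],
    [-0.028,0.0316,0,0,0.085],
    [-0.028,0.0316,0,0,0.085],
    [-0.028,0.0316,0,0,0.085],
    [-0.028,0.0316,0,0,0.085],
    [0,0,0,8.25,0.085],
    [0,0,0,8.25,0.085],
    [0,0,0,8.25,0.085],
    [0,0,0,8.25,0.085],
    [0,0,0,8.25,0.085],
    [0,0,0,8.25,0.085],
    [0,0,0,8.25,0.085],
    [0,0,0,8.25,0.085],
    [0,0,0,8.25,0.085],
    [0,0,0,8.25,0.085],
    [0,0,0,8.2,0.085],
    [0,0,0,0,0.085],
    [0,0,0,0,0.085],
  ],
)

```text
t: 20.75
tcp_pos: [0.6659, -0.112, 0.1978]
orientation: [0.751, 0.661, -0.001, -0.001]
ft_force: [-0.1, -0.1, 0.3]
grip_width: 0.995
finger_force: 0.0
```

```bash
python3 - <<'E'
from h import *
s=manip.observe();T=T_cw("wrist",s);im=manip.get_image("wrist");cv2.imwrite("pics/w6.png",im[:,:,::-1])
for d in manip.spot_point("wrist","shoehorn")[:1]: print(round(d["confidence"],2),np.round(T[:3,:3]@d["centre"]+T[:3,3],4))
m=(im.max(2)<45).astype(np.uint8);m[:, :190]=0;m[:,340:]=0;m[345:]=0
k,l,q,_=cv2.connectedComponentsWithStats(m)
for i in np.argsort(-q[1:,4])[:2]+1:
    v,u=np.nonzero(l==i);r=cv2.minAreaRect(pix2w("wrist",np.c_[u,v],.018,T)[:,:2].astype(np.float32));print(q[i],r)
go(.6653,-.1119,.007,82.5)
E
```

```text
0.83 [ 0.6689 -0.1071 -0.0019]
[ 245  150   17   75 1165] ((0.6651983261108398, -0.13670635223388672), (0.07763725519180298, 0.015455319546163082), 83.22460174560547)
[225 343   1   1   1] ((0.6083597540855408, -0.32279133796691895), (0.0, 0.0), 0.0)
t 20.85 tcp [ 0.6662 -0.112   0.1984] yaw 82.65 j [-10.  24.  16.  82.  -0.  88.] F [ 0.2  0.2 -0.3] grip 0.0856 0.0
turn 0.15
shift [ 0.     -0.0009  0.1914]
```

View pics/w6.png

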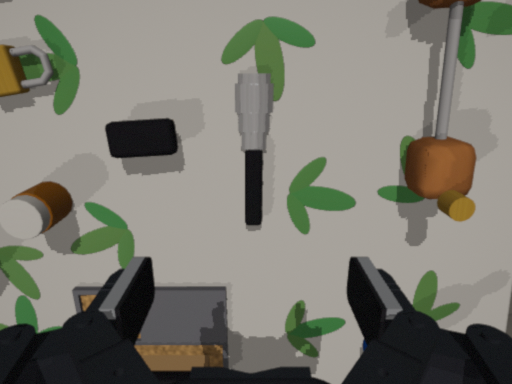

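The shoehorn's handle spans rows 150–224 at column 253, and the blade points towards +y. Gripping near its balance point.

Emit:
play_rows(
  increments=[
    [-0.0005,0.0005,0.04,0,0.085],
    [0,0,0.04,0,0.075],
    [0,0,0.04,0,0.065],
    [0,0,0.035,0,0.06],
    [0,0,0.02,0,0.06],
    [0,0,0.0165,0,0.06],
    [0,0,0,0,0.06],
    [0,0,0,0,0.008],
    [0,0,0,0,0.008],
    [0,0,0,0,0.008],
    [0,0,0,0,0.008],
    [0,0,0,0,0.008],
    [0,0,0,0,0.008],
  ],
  squeeze=50,
)

```text
t: 22.15
tcp_pos: [0.6679, -0.1128, 0.0096]
orientation: [0.752, 0.659, 0.001, 0.001]
ft_force: [0.0, -0.3, 5.9]
grip_width: 0.19
finger_force: 50.7
```

Emit:
play_rows(
  increments=[
    [0,0,-0.02,0,0.008],
    [0,0,-0.03,0,0.008],
    [0,0,-0.04,0,0.008],
    [0,0,-0.04,0,0.008],
    [0,0,0,0,0.008],
    [0,0,0,0,0.008],
  ],
)

```text
t: 22.75
tcp_pos: [0.6675, -0.1128, 0.1391]
orientation: [0.752, 0.659, 0.001, 0.001]
ft_force: [-0.1, -0.3, -1.3]
grip_width: 0.192
finger_force: 49.9
```

```bash
python3 - <<'E'
from h import *
s=manip.observe();T=T_cw("wrist",s);im=manip.get_image("wrist");cv2.imwrite("pics/w7.png",im[:,:,::-1])
go(.5197,.2685,.13,176.6)
E
```

```text
t 22.8 tcp [ 0.6666 -0.1126  0.1373] yaw 82.52 j [-10.  24.   9.  74.  -0.  88.] F [-0.5  0.4 -1.7] grip 0.0162 49.9
turn -94.08
shift [0.1693 0.3717 0.0073]
```

View pics/w7.png

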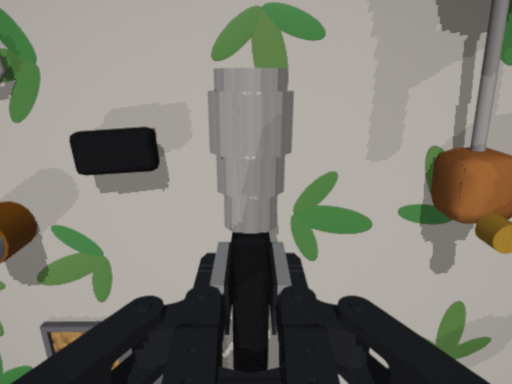

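Emit:
play_rows(
  increments=[
    [0,0,0,-8.55,0.008],
    [0,0,0,-8.55,0.008],
    [0,0,0,-8.55,0.008],
    [0,0,0,-8.55,0.008],
    [0,0,0,-8.55,0.008],
    [0,0,0,-8.55,0.008],
    [0,0,0,-8.55,0.008],
    [0,0,0,-8.55,0.008],
    [0,0,0,-8.55,0.008],
    [0,0,0,-8.55,0.008],
    [0,0,0,-8.55,0.008],
    [0,0,0,0,0.008],
  ],
)

```text
t: 24.0
tcp_pos: [0.6658, -0.1125, 0.1354]
orientation: [0.03, 1.0, 0.0, -0.002]
ft_force: [0.6, -0.3, -0.4]
grip_width: 0.19
finger_force: 49.9
```

Emit:
play_rows(
  increments=[
    [0.0144,0.0338,0,0,0.008],
    [0.0144,0.0338,0,0,0.008],
    [0.0144,0.0338,0,0,0.008],
    [0.0144,0.0338,0,0,0.008],
    [0.0144,0.0338,0,0,0.008],
    [0.0144,0.0338,0,0,0.008],
    [0.0144,0.0338,0,0,0.008],
    [0.0144,0.0338,0,0,0.008],
    [0.0144,0.0338,0,0,0.008],
    [0.0144,0.0338,0,0,0.008],
    [0.0144,0.0338,0,0,0.008],
    [0,0,0,0,0.008],
    [0,0,0,0,0.008],
  ],
)

```text
t: 25.3
tcp_pos: [0.5302, 0.2684, 0.1367]
orientation: [0.03, 1.0, -0.001, -0.001]
ft_force: [0.1, -0.8, -1.1]
grip_width: 0.191
finger_force: 49.9
```

```bash
python3 - <<'E'
from h import *
im=manip.get_image("wrist");cv2.imwrite("pics/w8.png",im[:,:,::-1])
go(.5307,.2678,.0126,176.6)
E
```

```text
t 25.35 tcp [0.5306 0.2677 0.1368] yaw 176.47 j [27. 16. -4. 71. -0. 30.] F [-0.4 -2.1 -0.6] grip 0.0162 49.9
turn -0.13
shift [-1.000e-04  1.000e-04  1.242e-01]
```

View pics/w8.png

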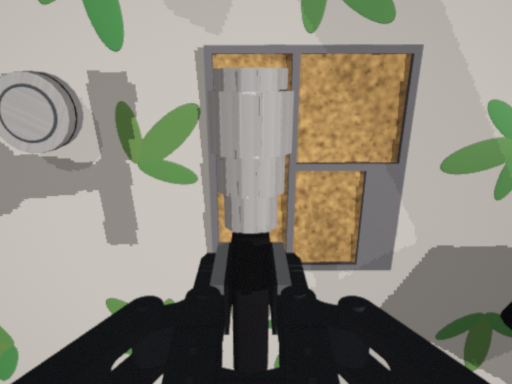

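The shoehorn is centred over the long compartment, with its blade end at (253,75) just inside the far rim at row 50. Lowering and releasing.

Emit:
play_rows(
  increments=[
    [0,0,0.035,0,0.008],
    [0,0,0.03,0,0.008],
    [0,0,0.028,0,0.008],
    [0,0,0.017,0,0.008],
    [0,0,0.008,0,0.008],
    [0,0,0.006,0,0.008],
    [0,0,0,0,0.008],
    [0,0,0,0,0.008],
    [0,0,0,0,0.032],
    [0,0,0,0,0.032],
    [0,0,0,0,0.032],
    [0,0,0,0,0.032],
  ],
)

```text
t: 26.55
tcp_pos: [0.5312, 0.2681, 0.0142]
orientation: [0.03, 1.0, 0.0, 0.0]
ft_force: [1.1, -0.3, 0.5]
grip_width: 0.375
finger_force: 0.0
```

Emit:
play_rows(
  increments=[
    [0,0,-0.015,0,0.032],
    [0,0,-0.04,0,0.045],
    [0,0,-0.05,0,0.07],
    [0,0,-0.05,0,0.085],
    [0,0,-0.03,0,0.085],
    [0,0,0,0,0.085],
    [0,0,0,0,0.085],
  ],
)

```text
t: 27.25
tcp_pos: [0.5313, 0.2682, 0.1993]
orientation: [0.03, 1.0, 0.0, 0.001]
ft_force: [0.7, 0.2, -0.6]
grip_width: 0.998
finger_force: 0.0
```

```bash
python3 - <<'E'
from h import *
im=manip.get_image("wrist");cv2.imwrite("pics/w9.png",im[:,:,::-1])
T=T_cw("wrist")
for d in manip.spot_point("wrist","shoehorn")[:1]: print(round(d["confidence"],2),np.round(T[:3,:3]@d["centre"]+T[:3,3],4))
go(.466,.1075,.2,176.5)
E
```

```text
0.76 [ 0.522   0.2681 -0.0008]
t 27.35 tcp [0.5304 0.2677 0.1972] yaw 176.56 j [27. 15.  3. 78. -0. 30.] F [-1.4 -0.3  0.1] grip 0.0854 0.0
turn 0.06
shift [ 0.0545 -0.1638 -0.0028]
```

Emit:
play_rows(
  increments=[
    [0.0109,-0.0328,0,0,0.085],
    [0.0109,-0.0328,0,0,0.085],
    [0.0109,-0.0328,0,0,0.085],
    [0.0109,-0.0328,0,0,0.085],
    [0.0109,-0.0328,0,0,0.085],
    [0,0,0,0,0.085],
    [0,0,0,0,0.085],
  ],
)

```text
t: 28.05
tcp_pos: [0.4661, 0.1069, 0.1976]
orientation: [0.031, 1.0, -0.0, -0.001]
ft_force: [0.3, -0.7, -0.4]
grip_width: 0.993
finger_force: 0.0
```

```bash
python3 - <<'E'
from h import *
s=manip.observe();T=T_cw("wrist",s);im=manip.get_image("wrist");cv2.imwrite("pics/w10.png",im[:,:,::-1])
for d in manip.spot_point("wrist","large_tin")[:2]: print(round(d["confidence"],2),np.round(T[:3,:3]@d["centre"]+T[:3,3],4))
for d in manip.regions_of("wrist","large_tin")[:2]:
    v,u=np.nonzero(d["region"])
    print(d["confidence"],cv2.minEnclosingCircle(pix2w("wrist",np.c_[u,v],.024,T)[:,:2].astype(np.float32)),pix2w("wrist",[[u.mean(),v.mean()]],.012,T))
go(.466,.108,.0045)
E
```

```text
0.76 [ 0.4612  0.1069 -0.    ]
0.8 ((0.4618845582008362, 0.10783550143241882), 0.0312417671084404) [[0.4640197  0.10736355 0.012     ]]
t 28.2 tcp [0.4669 0.1081 0.198 ] yaw 176.61 j [ 13.   2. -12.  76.   0.  16.] F [ 0.1 -0.   0. ] grip 0.085 0.0
shift [ 7.000e-04 -1.000e-04  1.935e-01]
```

Emit:
play_rows(
  increments=[
    [0.002,0,0.04,0,0.085],
    [0,0,0.04,0,0.085],
    [0,0,0.04,0,0.085],
    [0,0,0.04,0,0.085],
    [0,0,0.02,0,0.085],
    [0,0,0.0135,0,0.085],
    [0,0,0,0,0.085],
    [0,0,0,0,0.045],
    [0,0,0,0,0.045],
    [0,0,0,0,0.045],
    [0,0,0,0,0.045],
    [0,0,0,0,0.045],
  ],
  squeeze=40,
)

```text
t: 29.4
tcp_pos: [0.4659, 0.1081, 0.0066]
orientation: [0.03, 1.0, 0.001, 0.001]
ft_force: [-1.5, 0.7, 6.9]
grip_width: 0.68
finger_force: 43.4
```

Emit:
play_rows(
  increments=[
    [0,0,-0.02,0,0.045],
    [0,0,-0.03,0,0.045],
    [0,0,-0.04,0,0.045],
    [0,0,-0.03,0,0.045],
    [0,0,0,0,0.045],
    [0,0,0,0,0.045],
  ],
)

```text
t: 30.0
tcp_pos: [0.4651, 0.1077, 0.1256]
orientation: [0.03, 1.0, 0.0, 0.001]
ft_force: [0.0, -0.2, -0.7]
grip_width: 0.683
finger_force: 43.4
```

```bash
python3 - <<'E'
from h import *
go(.4768,.3498,.12)
E
```

```text
t 30.0 tcp [0.4651 0.1077 0.1256] yaw 176.56 j [ 13.   3. -20.  67.  -0.  16.] F [ 0.  -0.2 -0.7] grip 0.0583 43.4
shift [0.0029 0.2424 0.0057]
```

Emit:
play_rows(
  increments=[
    [0.0003,0.0346,0,0,0.045],
    [0.0003,0.0346,0,0,0.045],
    [0.0003,0.0346,0,0,0.045],
    [0.0003,0.0346,0,0,0.045],
    [0.0003,0.0346,0,0,0.045],
    [0.0003,0.0346,0,0,0.045],
    [0.0003,0.0346,0,0,0.045],
    [0,0,0,0,0.045],
    [0,0,0,0,0.045],
  ],
)

```text
t: 30.9
tcp_pos: [0.4761, 0.3493, 0.123]
orientation: [0.029, 1.0, -0.001, -0.001]
ft_force: [-0.3, -1.2, -0.9]
grip_width: 0.683
finger_force: 43.5
```

```bash
python3 - <<'E'
from h import *
go(.4775,.3495,.0096)
cv2.imwrite("pics/w11.png",manip.get_image("wrist")[:,:,::-1])
E
```

```text
t 30.9 tcp [0.4761 0.3493 0.123 ] yaw 176.64 j [36. 16. -6. 69. -0. 40.] F [-0.3 -1.2 -0.9] grip 0.0584 43.5
shift [-0.0017  0.0006  0.1134]
```

View pics/w11.png

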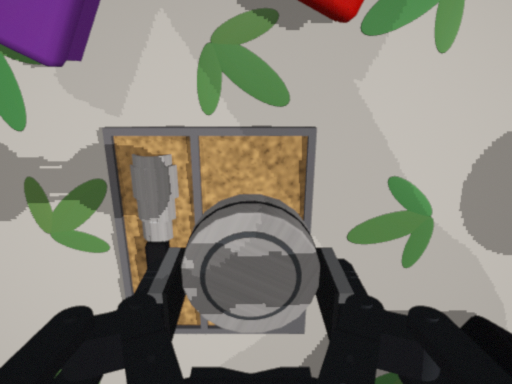

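The tin is held at (250,270), and the shoehorn lies in its compartment at (155,210). Lowering the tin.

Emit:
play_rows(
  increments=[
    [-0.0015,0.0005,0.03,0,0.045],
    [0,0,0.03,0,0.045],
    [0,0,0.025,0,0.045],
    [0,0,0.015,0,0.045],
    [0,0,0.008,0,0.045],
    [0,0,0.0055,0,0.045],
    [0,0,0,0,0.045],
    [0,0,0,0,0.045],
    [0,0,0,0,0.07],
    [0,0,0,0,0.07],
    [0,0,0,0,0.07],
    [0,0,0,0,0.07],
  ],
)

```text
t: 32.15
tcp_pos: [0.4789, 0.3501, 0.0121]
orientation: [0.03, 1.0, 0.0, 0.0]
ft_force: [-0.0, 0.0, 0.2]
grip_width: 0.822
finger_force: 0.0
```

Emit:
play_rows(
  increments=[
    [0,0,-0.015,0,0.07],
    [0,0,-0.04,0,0.07],
    [0,0,-0.05,0,0.07],
    [0,0,-0.05,0,0.085],
    [0,0,-0.03,0,0.085],
    [0,0,0,0,0.085],
    [0,0,0,0,0.085],
  ],
)

```text
t: 32.85
tcp_pos: [0.4791, 0.3502, 0.1973]
orientation: [0.03, 1.0, 0.001, 0.001]
ft_force: [0.3, 0.8, -0.1]
grip_width: 0.995
finger_force: 0.0
```

```bash
python3 - <<'E'
from h import *
s=manip.observe();T=T_cw("wrist",s);manip.get_image("wrist")
for d in manip.regions_of("wrist","large_tin")[:2]:
    v,u=np.nonzero(d["region"])
    print(d["confidence"],cv2.minEnclosingCircle(pix2w("wrist",np.c_[u,v],.027,T)[:,:2].astype(np.float32)),pix2w("wrist",[[u.mean(),v.mean()]],.015,T))
go(.569,-.07,.2,176.4)
E
```

```text
0.58 ((0.474912166595459, 0.35006409883499146), 0.031802624464035034) [[0.4774756  0.34972505 0.015     ]]
t 32.95 tcp [0.4782 0.3496 0.1952] yaw 176.56 j [36. 15.  2. 78.  0. 40.] F [ 0.4 -0.7 -0.3] grip 0.0846 0.0
turn 0.16
shift [-0.117  -0.413  -0.0048]
```

Emit:
play_rows(
  increments=[
    [-0.0106,-0.0375,0,0,0.085],
    [-0.0106,-0.0375,0,0,0.085],
    [-0.0106,-0.0375,0,0,0.085],
    [-0.0106,-0.0375,0,0,0.085],
    [-0.0106,-0.0375,0,0,0.085],
    [-0.0106,-0.0375,0,0,0.085],
    [-0.0106,-0.0375,0,0,0.085],
    [-0.0106,-0.0375,0,0,0.085],
    [-0.0106,-0.0375,0,0,0.085],
    [-0.0106,-0.0375,0,0,0.085],
    [-0.0106,-0.0375,0,0,0.085],
    [0,0,0,0,0.085],
    [0,0,0,0,0.085],
  ],
)

```text
t: 34.25
tcp_pos: [0.5696, -0.0694, 0.1949]
orientation: [0.031, 1.0, 0.0, -0.002]
ft_force: [0.2, 0.4, 0.7]
grip_width: 0.997
finger_force: 0.0
```

```bash
python3 - <<'E'
from h import *
s=manip.observe();T=T_cw("wrist",s);im=manip.get_image("wrist");cv2.imwrite("pics/w12.png",im[:,:,::-1])
m=(im.max(2)<45).astype(np.uint8);m[:, :170]=0;m[:,340:]=0;m[300:]=0
k,l,q,_=cv2.connectedComponentsWithStats(m);i=1+np.argmax(q[1:,4]);v,u=np.nonzero(l==i)
r=cv2.minAreaRect(pix2w("wrist",np.c_[u,v],.032,T)[:,:2].astype(np.float32));print(q[i],r)
go(r[0][0],r[0][1],.013,r[2]+90)
E
```

```text
[ 230  134   35   65 2211] ((0.5660900473594666, -0.07293957471847534), (0.031821999698877335, 0.06117313355207443), 87.1774673461914)
t 34.3 tcp [ 0.5696 -0.0685  0.1953] yaw 176.54 j [-7. 13. -0. 77.  0. -3.] F [-0.1  1.  -0.6] grip 0.0852 0.0
turn -0.64
shift [ 0.0033 -0.0046  0.1823]
```

Emit:
play_rows(
  increments=[
    [0.0025,-0.003,0.04,0,0.085],
    [0,0,0.04,0,0.08],
    [0,0,0.04,0,0.075],
    [0,0,0.035,0,0.07],
    [0,0,0.015,0,0.07],
    [0,0,0.012,0,0.07],
    [0,0,0,0,0.07],
    [0,0,0,0,0.02],
    [0,0,0,0,0.02],
    [0,0,0,0,0.02],
    [0,0,0,0,0.02],
    [0,0,0,0,0.02],
    [0,0,0,0,0.02],
  ],
  squeeze=35,
)

```text
t: 35.6
tcp_pos: [0.5689, -0.0717, 0.0163]
orientation: [0.03, 1.0, 0.0, 0.001]
ft_force: [-0.4, 1.3, 6.4]
grip_width: 0.387
finger_force: 36.8
```

Emit:
play_rows(
  increments=[
    [0,0,-0.02,0,0.02],
    [0,0,-0.03,0,0.02],
    [0,0,-0.04,0,0.02],
    [0,0,-0.03,0,0.02],
    [0,0,0,0,0.02],
    [0,0,0,0,0.02],
  ],
)

```text
t: 36.2
tcp_pos: [0.5682, -0.0718, 0.1355]
orientation: [0.03, 1.0, -0.0, 0.001]
ft_force: [1.6, -0.4, -0.6]
grip_width: 0.387
finger_force: 36.0
```

```bash
python3 - <<'E'
from h import *
go(.5685,.3303,.13,176.6)
E
```

```text
t 36.2 tcp [ 0.5682 -0.0718  0.1355] yaw 176.55 j [-7. 13. -7. 70. -0. -4.] F [ 1.6 -0.4 -0.6] grip 0.0331 36.0
turn -0.05
shift [0.0235 0.4014 0.0055]
```

Emit:
play_rows(
  increments=[
    [0.0021,0.0365,0,0,0.02],
    [0.0021,0.0365,0,0,0.02],
    [0.0021,0.0365,0,0,0.02],
    [0.0021,0.0365,0,0,0.02],
    [0.0021,0.0365,0,0,0.02],
    [0.0021,0.0365,0,0,0.02],
    [0.0021,0.0365,0,0,0.02],
    [0.0021,0.0365,0,0,0.02],
    [0.0021,0.0365,0,0,0.02],
    [0.0021,0.0365,0,0,0.02],
    [0.0021,0.0365,0,0,0.02],
    [0,0,0,0,0.02],
    [0,0,0,0,0.02],
  ],
)

```text
t: 37.5
tcp_pos: [0.5677, 0.3308, 0.1325]
orientation: [0.029, 1.0, -0.001, -0.001]
ft_force: [-0.8, -0.5, 0.3]
grip_width: 0.386
finger_force: 36.0
```

```bash
python3 - <<'E'
from h import *
go(.5685,.3303,.0193,176.6)
cv2.imwrite("pics/w13.png",manip.get_image("wrist")[:,:,::-1])
E
```

```text
t 37.5 tcp [0.5677 0.3308 0.1325] yaw 176.65 j [30. 23.  5. 73. -0. 34.] F [-0.8 -0.5  0.3] grip 0.033 36.0
turn 0.05
shift [-0.0008 -0.0004  0.1132]
```

View pics/w13.png

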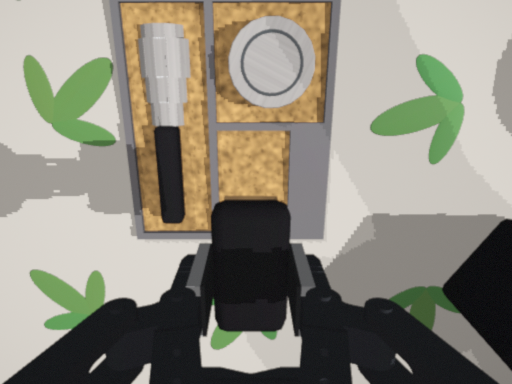

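The shoehorn at (170,125) and the large tin at (272,62) both lie flat in their compartments. The small brush at (250,265) is ready to lower.

Emit:
play_rows(
  increments=[
    [-0.0005,0,0.03,0,0.02],
    [0,0,0.03,0,0.02],
    [0,0,0.025,0,0.02],
    [0,0,0.015,0,0.02],
    [0,0,0.008,0,0.02],
    [0,0,0.0055,0,0.02],
    [0,0,0,0,0.02],
    [0,0,0,0,0.02],
    [0,0,0,0,0.048],
    [0,0,0,0,0.048],
    [0,0,0,0,0.048],
    [0,0,0,0,0.048],
  ],
)

```text
t: 38.75
tcp_pos: [0.5693, 0.3306, 0.0216]
orientation: [0.03, 1.0, 0.0, 0.0]
ft_force: [0.8, -0.0, 0.4]
grip_width: 0.558
finger_force: 0.0
```

Emit:
play_rows(
  increments=[
    [0,0,-0.015,0,0.048],
    [0,0,-0.04,0,0.048],
    [0,0,-0.05,0,0.07],
    [0,0,-0.05,0,0.085],
    [0,0,-0.04,0,0.085],
    [0.03,-0.03,-0.02,0,0.085],
    [0.04,-0.03,0,0,0.085],
    [0.04,-0.03,0,0,0.085],
    [0,0,0,0,0.085],
    [0,0,0,0,0.085],
  ],
)

```text
t: 39.75
tcp_pos: [0.4535, 0.2469, 0.2381]
orientation: [0.03, 1.0, 0.001, 0.001]
ft_force: [0.8, -0.2, -0.3]
grip_width: 0.997
finger_force: 0.0
```

```bash
python3 - <<'E'
from h import *
st()
cv2.imwrite("pics/s14.png",np.vstack([cv2.resize(manip.get_image("scene")[90:310,120:400,::-1],(784,600))]))
E
```

```text
t 39.75 tcp [0.4535 0.2469 0.2381] yaw 176.55 j [29.  6. -3. 81.  0. 32.] F [ 0.8 -0.2 -0.3] grip 0.0851 0.0
```

View pics/s14.png

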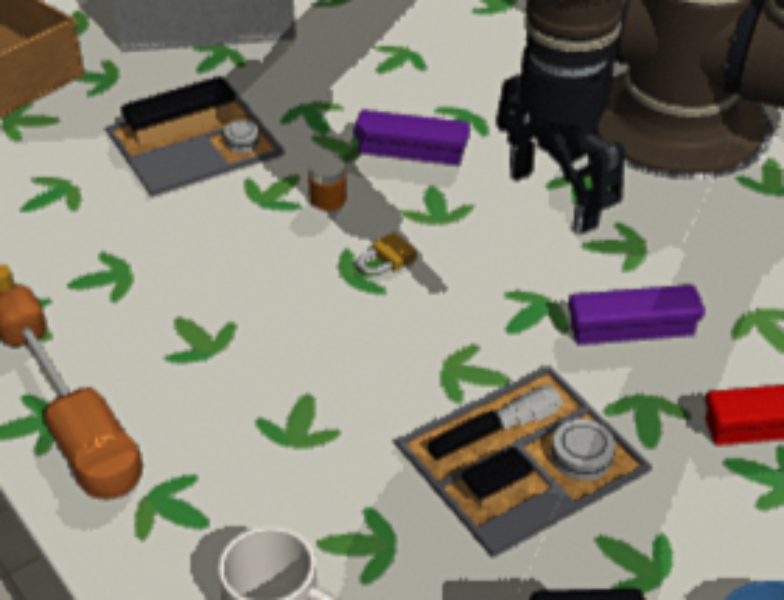

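All five things lie in their compartments: the large brush and small tin at top left, and the shoehorn, small brush and large tin at (500,460). The jar at (328,187) and the padlock at (388,252) have not moved, and the arm is clear.

```bash
python3 -c "
from workcell import manip;print(manip.hand_in())"
```

```text
the job is handed in; nothing more can be done
None
```

I handed in both kits at about 40 s of the 120 s allowed; the last camera view shows all five things lying flat in their compartments, with the cream jar and padlock where they were.

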